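# Back the tube bender off one notch

### The job

Let the tube bender's ratchet wheel back by just one notch: with a fingertip, tip the red pawl up well clear of the teeth, push on one of the wheel's pins to turn the wheel one notch backward (counter-clockwise seen from above), then push the pawl down again until it is fully seated in the next notch. Do it all with fingertip pushes, and neither move nor pick up the loose things on the bench and on the bender.

Things in the scene. Friction and masses are not known exactly. Their poses are not given: they have to be found in the camera images.
- bender: tube bender: fixed green base plate, 340 (x) by 300 (y) by 15 mm; toothed wheel on an upright axle at its centre, red pawl near its +y edge, pivoted at (-85, 92, 61) mm between two green cheeks (38 mm over both in y, 20 mm in x, tops 73 mm above the bench). Origin: centre of the plate's underside, straight below the axle; z up. The seated pawl lies along +x from its pivot, nose at (0, 92) mm.
- wheel_hub (a point): on the axle, at the top of the wheel's disc, 42 mm above the bench; turns with the wheel, z up. Dark steel disc 212 mm across; 12 teeth 10 mm high on top, 84 to 100 mm from the axle, a notch every 30 degrees: floor about 26 mm long, steep tooth wall at its clockwise end (seen from above), foot of a ramp at the other. A steel former 68 mm across rises 30 mm at the middle, its nut 10 mm more.
- wheel_pin (a point): middle of the top of the yellow push pin, 88 mm above the bench. Four upright pins, 12 mm across and 46 mm high, stand on the wheel 64 mm from the axle, 90 degrees apart (one yellow, three steel); in wheel_hub's frame the yellow one is at 45 degrees from x towards y. With the wheel at 0, wheel_hub's axes match bender's.
- wheel (a joint): wheel angle, rad; grows backward (counter-clockwise from above; at the seated nose, teeth move towards the pawl's pivot). Starts within 0.06 of 0; a notch is 0.5236. Stiff axle, 0.22 N m (3.5 N at a pin): stays where left. Pawl down: play of 8 mm either way at the nose from 0, then blocked backward. Free once the pawl is up 0.15 rad. One notch back within 0.08 rad, the pawl drops fully in.
- pawl_pivot (a point): on the pawl's hinge axis, 61 mm above the bench; turns with the pawl: x along the bar from pivot to nose, z along the thumb tab. Red bar 14 mm wide (y), 12 mm deep, reaching 90 mm from the pivot, top 6 mm above the axis. The nose, 10 mm long, hangs from its end to 18 mm below the axis.
- pawl_tab (a point): middle of the top edge of the pawl's thumb tab, a flat red plate 8 mm thick (x), 24 mm wide (y), standing 70 mm up from the hinge axis, so 131 mm above the bench when seated; axes as pawl_pivot
- pawl (a joint): pawl angle, rad: 0 fully seated against its stop, grows as the nose lifts, stop at 1.2. Pushing the tab's upper part horizontally, in the direction from nose to pivot, lifts it; pressing the bar down or pushing the tab back lowers it. Stiff pivot, 0.12 N m (about 3 N at the tab): stays at the angle where it is left.
- offcut: short upright steel tube offcut, 25 mm across, 50 mm tall, standing on the bender's base plate; origin at the centre of its underside. Must not be disturbed.
- roller: brass guide roller, 32 mm across, 30 mm tall, standing on the bender's base plate; origin at the centre of its underside. Must not be disturbed.
- wrench: loose wrench lying on the bench to the right; origin under its middle. Must not be disturbed.
- hammer: loose hammer lying on the bench to the left; origin under its middle. Must not be disturbed.
- can: blue can, 74 mm across, 110 mm tall; origin at the centre of its underside. Must not be disturbed.
- mug: white mug, 80 mm across, 90 mm tall; origin at the centre of its underside. Must not be disturbed.
- oil: yellow bottle with a red cap, 60 mm across, 150 mm tall; origin at the centre of its underside. Must not be disturbed.

How it is judged (in metres and radians):
On the way, in this order (a step that is already met when the one before it is completed fails the run):
1. the pawl is tipped up clear of the teeth while the wheel is still in its first notch (value of joint pawl above 0.25 rad and value of joint wheel between -0.2 and 0.2 rad), for 0.2 s.
2. with the pawl still up, the wheel is turned one notch backward (value of joint pawl above 0.2 rad and value of joint wheel between 0.42 and 0.63 rad), for 0.2 s.
At the end, for the whole second after the job is handed in: the wheel stands one notch back (0.42 to 0.63 rad on its joint) and at rest, with the pawl fully down in that notch (its joint below 0.05 rad) (value of joint pawl below 0.05 rad and value of joint wheel between 0.42 and 0.63 rad and velocity of joint wheel between -0.05 and 0.05 rad/s); the robot touches nothing.
It fails at once if the wheel is let back much more than one notch (over 0.9 rad) (value of joint wheel above 0.9 rad).
It fails at once if the wheel is driven forward a notch (beyond -0.4 rad) (value of joint wheel below -0.4 rad).
It fails at once if a loose thing is moved or lifted more than 25 mm, or knocked over (distance of any of offcut, roller, wrench, hammer, can, mug, oil from where it was at the start of the episode above 0.025 m or angle between any of offcut, roller, wrench, hammer, can, mug, oil's own z axis and vertical above 0.6 rad).
It also fails if it takes over 56 s, if anything falls off the work surface, if the arm or the gripper's body presses on something with over 40 N, if the wrist force passes 120 N, or if a joint passes its speed limit or range.

### The arm

A 6-joint arm with a two-finger parallel gripper is mounted at the origin on the work surface. World frame = base frame: x ahead of the robot, y to its left, z up, the work surface at z = 0. Lengths are in mm, angles in rad, forces in N, time in s.
With the tool pointing down it reaches from about 350 to 775 mm from the base axis. Payload 7.3 kg.
Tool frame: the origin (TCP) lies at the very end of the fingers, on their centre line; the grasp point (between the pads) lies 19 mm behind it; z points along the fingers, y is the line along which they close (so a half turn about z gives the same grasp; the last joint's range is limited). The gripper opens to 92 mm and grips with 3 to 60 N. Pads are 19 mm wide; open, the fingers measure 130 mm over their backs; the gripper's body (75 mm by 190 mm) begins 47 mm behind the grasp point.
Start: joints at [-1.468, 0.342, 1.524, -0, 1.275, -0.146], TCP at [129.298, -508.849, 226.741] pointing down, gripper open.
Joint ranges: [-2.53, 2.53], [-0.77, 2.02], [0.04, 2.7], [-1, 4.14], [0.28, 2.66], [-3.11, 3.11]. Speed limits (rad/s): [2.57, 2.57, 3.14, 3.14, 3.14, 3.14].

### API

Orientations are given as [roll, pitch, yaw] about the fixed x, y, z axes, in that order (R = Rz(yaw) Ry(pitch) Rx(roll)).
In Python, from plant import bot gives the robot as it stands.
- The arm moves only by the tool jog_arm, never from a script. Its argument "targets" is a list of rows, each an object with "xyz": the shift along the tool's x, y, z as a fraction of full scale, a list of three; "spin": the turn about the tool's z as a fraction of full scale. In form: [{"xyz": [x, y, z], "spin": spin}, ...]. A call has exactly 10 rows; each row shifts and turns the commanded pose from where the row before left it, along the tool's axes as they then stand; what a row does not reach is not made up. Full scale, the value 1, is 80 mm for a shift and 0.1 rad for a turn. A row lasts 1/8 s, in which the tool goes at most 62.5 mm and 10.7 degrees, less where a joint would pass 70% of its speed; a pose out of reach is approached as far as the arm can. A call with a number of a shift or a turn outside -1 to 1 is refused whole. A call with a gripper value outside its range is refused whole. "gripper" is the opening in per cent of the stroke, from 0 (shut) to 100 (fully open), set as the call begins (left out, the last holds). The fingers move at their own pace and stop on an object; the grip force is fixed at half the most. Time passes only in rows, so rows that do not move let the fingers close, or fill a call up. It gives the time, the measured TCP pose, the force, the opening and the grip force at its end, in the units of the state.
- bot.get_obs(): the state, without advancing time (a new reading comes with each control period).
- bot.capture(name): name is "scene" or "side" or "wrist"; returns the picture (480x640x3 uint8, blue, green, red); there is no depth.
- bot.get_calibration(name): a dict with "vfov" (degrees; the focal length in pixels is half the picture's height over the tangent of half this angle, whatever the lens; pixels are square), "cx", "cy" (the principal point, pixels), "k1" (the pictures are not rectified: a ray, as slopes to the right and down, at radius r is drawn at 1 + k1 r^2 times it, then the intrinsics apply), "eye" and "rotation" of the camera in the world. Camera axes: x right, y down, z forward; pixel columns grow to the right and rows downward; lengths in mm; the calibration is good to about 2 mm. A picture is of the moment at which its call begins: read the wrist's pose just before it. get_calibration takes no time and is no camera call; for the wrist camera it gives the pose at the moment of the call.
- bot.close_job(): hands the job in; it is judged then, once.
The state is a dict: "time": time; "joint_positions": joint angles; "dq": joint speeds; "tau": joint torques, N m; "tool_pos": TCP position; "tcp_rot": TCP orientation; "contact_force": force on the tool from outside, world axes, zero at the start; "moment": the same for the moment, N m; "grip_width": finger opening in mm; "finger_force": force on a finger pad.
Only numpy, scipy, OpenCV 4.12 (cv2) and the standard library are available. Lean on these libraries where they do the work, as an engineer would, in place of code of your own. Each camera call takes 0.05 s, during which the arm holds its last target. There are 200 camera calls.

## Working session

There is one attempt and no reset: what is moved stays moved. The work goes in short steps, Python scripts to look and compute and a tool call to move; the robot and the scene stay as the last step left them, time stands still between calls to the robot, and variables do not carry over. Pictures are saved under pics/ and viewed, at most 10 in all, crops included, and the job is handed in when it is done.

Besides the shell and the picture viewer there is one more tool, called after ">>>" as name([rows], argument=value, ...), one row to a line, values as JSON. jog_arm: Moves the arm, as the interface text tells. Shift numbers are shares of 80 mm and turn numbers shares of 0.1 rad, none past 1 either way. Its arguments: {"type":"object","properties":{"targets":{"type":"array","items":{"type":"object","properties":{"xyz":{"type":"array","items":{"type":"number"}},"spin":{"type":"number"}}}},"gripper":{"type":"number"}},"required":["targets"]}

```bash
mkdir -p pics; ls; python3 - <<'E'
from plant import bot
import cv2
o=bot.get_obs()
print({k:o[k] for k in('time','tool_pos','tcp_rot','grip_width','contact_force')})
for n in('scene','side'):
    im=bot.capture(n); cv2.imwrite(f'pics/{n}0.png',im); print(bot.get_calibration(n))
E
```

```text
pics
{'time': 0.0, 'tool_pos': array([ 129.24758093, -508.42086535,  226.05603023]), 'tcp_rot': array([-3.14006678e+00, -2.20385915e-04,  2.48794001e-01]), 'grip_width': 92.13831292348894, 'contact_force': array([-0.98161664, -0.30532409,  0.97889459])}
{'vfov': 53.87635786385626, 'cx': 315.81762582582576, 'cy': 249.88487349255203, 'k1': -0.0847794526135616, 'eye': array([1315.68407648, -672.41484711,  761.40251511]), 'rotation': array([-2.14194611, -0.00480121,  0.83430995])}
{'vfov': 43.53973763353559, 'cx': 321.438215325801, 'cy': 233.23351613981544, 'k1': -0.20701091551780876, 'eye': array([-204.59258639, -880.63711743, 1462.69127089]), 'rotation': array([-2.43461809, -0.01771186, -0.68025978])}
```

View pics/scene0.png

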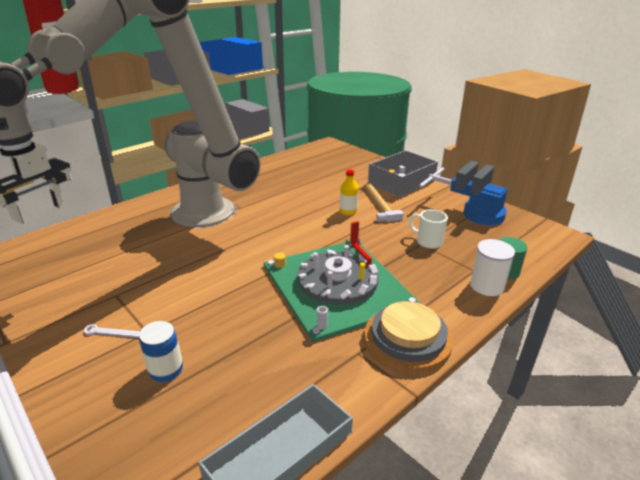

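View pics/side0.png

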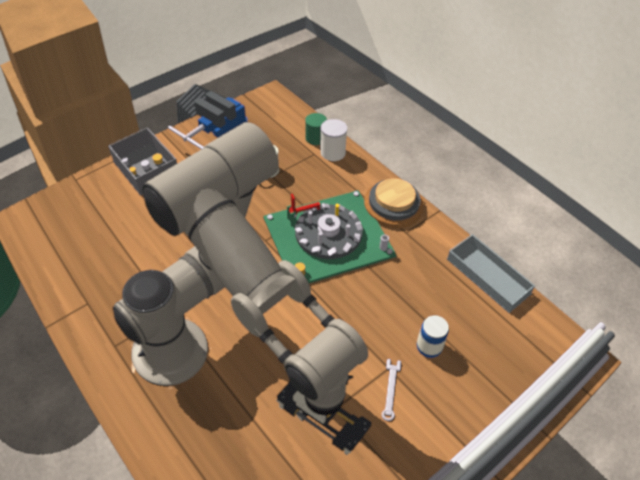

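```bash
cat > h.py <<'E'
import numpy as np,cv2
from scipy.spatial.transform import Rotation as R
def cam(c):
    f=240/np.tan(np.radians(c['vfov']/2)); return f,R.from_euler('xyz',c['rotation']).as_matrix(),np.array(c['eye'])
def ray(c,p):
    f,M,e=cam(c); d=np.array([(p[0]-c['cx'])/f,(p[1]-c['cy'])/f]); u=d.copy()
    for _ in range(20): u=d/(1+c['k1']*(u@u))
    v=M@[u[0],u[1],1]; return e,v/np.linalg.norm(v)
def plane(c,p,z):
    e,v=ray(c,p); return e+v*(z-e[2])/v[2]
def tri(c1,p1,c2,p2):
    a,u=ray(c1,p1);b,v=ray(c2,p2)
    s=np.linalg.lstsq(np.c_[u,-v],b-a,rcond=None)[0]; P,Q=a+u*s[0],b+v*s[1]
    return (P+Q)/2,np.linalg.norm(P-Q)
def proj(c,P):
    f,M,e=cam(c); q=M.T@(np.asarray(P)-e); u=q[:2]/q[2]; u=u*(1+c['k1']*(u@u)); return u*f+[c['cx'],c['cy']]
E
python3 - <<'E'
from h import *
from plant import bot
out=[]
for n,box in(('scene',(250,210,420,350)),('side',(250,180,410,300))):
    c=bot.get_calibration(n); im=cv2.imread(f'pics/{n}0.png'); x0,y0,x1,y1=box
    cr=im[y0:y1,x0:x1]; hsv=cv2.cvtColor(cr,cv2.COLOR_BGR2HSV)
    g=cv2.inRange(hsv,(55,90,40),(95,255,255))
    k=max(cv2.findContours(g,0,2)[0],key=cv2.contourArea); h=cv2.convexHull(k)
    q=cv2.approxPolyDP(h,6,True)[:,0]+[x0,y0]
    print(n,[(tuple(p),plane(c,p,15)[:2].round()) for p in q])
    r=cv2.inRange(hsv,(0,150,60),(6,255,255))|cv2.inRange(hsv,(172,150,60),(180,255,255)); ys,xs=np.nonzero(r); print('red',xs.min()+x0,xs.max()+x0,ys.min()+y0,ys.max()+y0)
    yl=cv2.inRange(hsv,(20,150,100),(32,255,255))
    for s in cv2.connectedComponentsWithStats(yl)[2][1:]: print('yel',s+[x0,y0,0,0,0])
    s=4 if n=='scene' else 4
    out.append(cv2.resize(cr,None,fx=s,fy=s,interpolation=cv2.INTER_CUBIC))
cv2.imwrite('pics/c1.png',out[0]);cv2.imwrite('pics/c2.png',out[1])
E
```

```text
scene [((np.int64(265), np.int64(263)), array([413., -41.])), ((np.int64(312), np.int64(251)), array([455.,  98.])), ((np.int64(373), np.int64(258)), array([598., 203.])), ((np.int64(411), np.int64(296)), array([781., 145.])), ((np.int64(363), np.int64(325)), array([773., -26.])), ((np.int64(313), np.int64(340)), array([ 732., -147.]))]
red 351 370 222 264
yel [340 210  17   6  72]
yel [274 253  12  14 132]
yel [360 262   6  18  75]
side [((np.int64(394), np.int64(255)), array([ 714., -142.])), ((np.int64(309), np.int64(281)), array([447., -57.])), ((np.int64(282), np.int64(258)), array([436.,  62.])), ((np.int64(265), np.int64(217)), array([493., 232.])), ((np.int64(360), np.int64(195)), array([802., 116.]))]
red 289 319 194 211
yel [336 204   3  11  27]
yel [296 263   8   9  37]
```

View pics/c1.png

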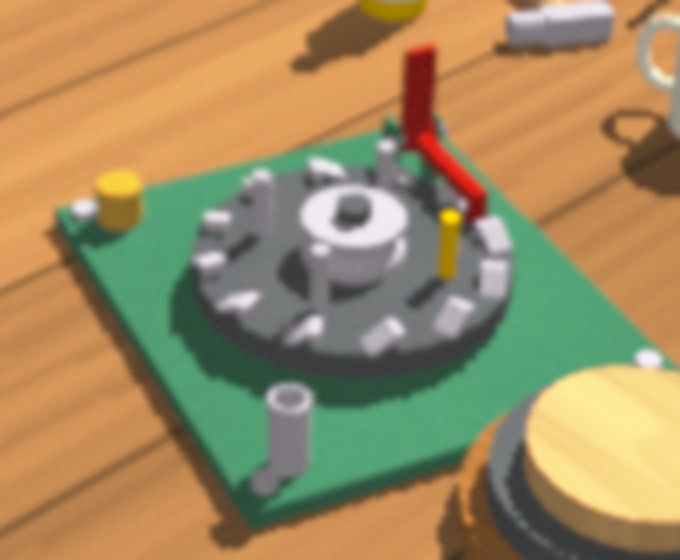

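View pics/c2.png

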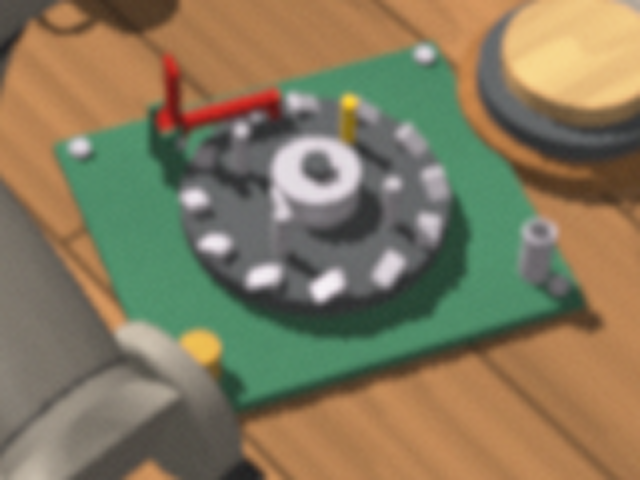

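```bash
python3 - <<'E'
from h import *
from plant import bot
s,d=bot.get_calibration('scene'),bot.get_calibration('side')
for n,a,b,z in(('nut',(338,262),(329.5,221),82),('tab',(355,222.5),(292.7,195),131),('pin',(362.5,263.5),(337.2,204.5),88),('plateBR',(313.2,338.7),(395.7,255),15),
  ('offcut',(322.3,309),(384.8,238),65),('roller',(279.8,255),(300.2,265.5),45),('nose',(371,258),(319,204),67),('can',None,None,0)):
    if a: print(n,*[x.round(1) for x in tri(s,a,d,b)],plane(s,a,z)[:2].round(1),plane(d,b,z)[:2].round(1))
o=bot.get_obs();print(o['time'])
w=bot.get_calibration('wrist');Rt=R.from_euler('xyz',o['tcp_rot']).as_matrix()
print('cam in tool',Rt.T@(w['eye']-o['tool_pos']),'\n',Rt.T@cam(w)[1],w['vfov'])
E
```

```text
nut [610.3  48.2  77.2] 1.2 [614.9  44. ] [607.1  44.3]
tab [557.5 164.3 129.5] 1.9 [559.9 160.7] [557.2 164.3]
pin [667.1  79.3  87.7] 0.3 [667.3  79.2] [666.8  78.9]
plateBR [ 723.9 -140.4    7.4] 2.7 [ 729.5 -144.1] [ 718.4 -145.8]
offcut [708.5 -98.9  62.5] 3.3 [710.1 -98.8] [ 706.  -102.1]
roller [447.4 -14.5  46.7] 0.5 [445.2 -12.7] [448.  -13.7]
nose [641.  139.1  61.8] 7.2 [644.5 138.4] [635.7 131. ]
0.1
cam in tool [  72.53386004   -0.85503507 -158.35447708] 
 [[-4.78880553e-04 -9.63854825e-01 -2.66427566e-01]
 [ 9.99999503e-01 -2.28463725e-04 -9.70899726e-04]
 [ 8.74937351e-04 -2.66427898e-01  9.63854454e-01]] 60.83963618171918
```

>>> jog_arm([
  {"xyz": [0.5, -0.37, 0], "spin": 0},
  {"xyz": [0.5, -0.37, 0], "spin": 0},
  {"xyz": [0.5, -0.37, 0], "spin": 0},
  {"xyz": [0.5, -0.37, 0], "spin": 0},
  {"xyz": [0.5, -0.37, 0], "spin": 0},
  {"xyz": [0.5, -0.37, 0], "spin": 0},
  {"xyz": [0.5, -0.37, 0], "spin": 0},
  {"xyz": [0.5, -0.37, 0], "spin": 0},
  {"xyz": [0.5, -0.37, 0], "spin": 0},
  {"xyz": [0.5, -0.37, 0], "spin": 0},
], gripper=0)

```text
time: 1.35
tool_pos: [444.8, -122.0, 226.5]
tcp_rot: [-3.142, 0.0, 0.249]
contact_force: [0.8, -0.6, -0.1]
grip_width: 0.7
finger_force: 0.0
```

>>> jog_arm([
  {"xyz": [0.5, -0.37, 0], "spin": 0},
  {"xyz": [0.5, -0.37, 0], "spin": 0},
  {"xyz": [0.5, -0.37, 0], "spin": 0},
  {"xyz": [0.5, -0.37, 0], "spin": 0},
  {"xyz": [0, 0, 0], "spin": 0.96},
  {"xyz": [0, 0, 0], "spin": 0.96},
  {"xyz": [0, 0, 0], "spin": 0.96},
  {"xyz": [0, 0, 0], "spin": 0.96},
  {"xyz": [0, 0, 0], "spin": 0.96},
  {"xyz": [0, 0, 0], "spin": 0.96},
])

```text
time: 2.6
tool_pos: [569.7, 30.7, 226.2]
tcp_rot: [3.141, 0.001, -0.33]
contact_force: [-0.5, -0.3, -0.1]
grip_width: 0.3
finger_force: 0.0
```

```bash
python3 - <<'E'
from h import *
from plant import bot
import json
o=bot.get_obs();c=bot.get_calibration('wrist')
im=bot.capture('wrist');cv2.imwrite('pics/w1.png',im)
json.dump({k:np.asarray(v).tolist() for k,v in c.items()},open('w1.json','w'))
hsv=cv2.cvtColor(im,cv2.COLOR_BGR2HSV)
for n,m in(('red',cv2.inRange(hsv,(0,150,60),(6,255,255))|cv2.inRange(hsv,(172,150,60),(180,255,255))),('yel',cv2.inRange(hsv,(20,150,100),(32,255,255)))):
    for k in cv2.findContours(m,0,2)[0]:
        if cv2.contourArea(k)>60: print(n,cv2.boundingRect(k),cv2.approxPolyDP(k,3,True)[:,0].tolist())
E
```

```text
red (123, 172, 68, 151) [[176, 172], [152, 175], [163, 268], [154, 285], [123, 314], [124, 322], [156, 321], [185, 287], [185, 276], [190, 275], [181, 265], [173, 193]]
yel (201, 109, 30, 17) [[201, 114], [207, 125], [225, 125], [230, 120], [224, 111], [205, 109]]
```

View pics/w1.png

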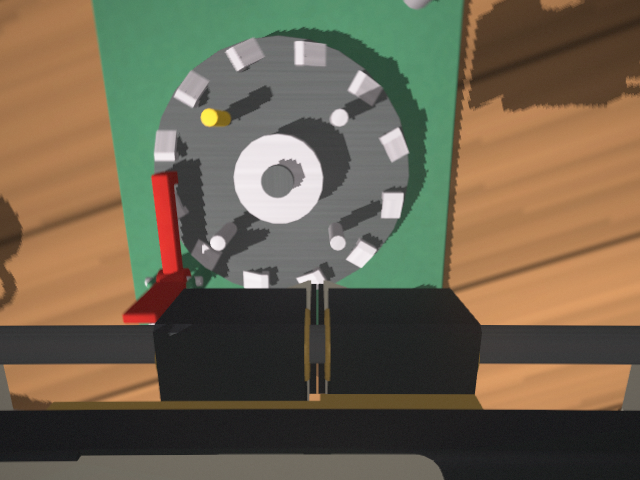

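```bash
python3 - <<'E'
from h import *
from plant import bot
P=[570,31,250];out=[]
for n in('scene','side'):
    c=bot.get_calibration(n);im=bot.capture(n);u,v=proj(c,P).astype(int)
    for t in([569.7,30.7,226.2],): print(n,(proj(c,t)-[u-50,v-60])*4)
    out.append(cv2.resize(im[v-60:v+60,u-50:u+50],None,fx=4,fy=4,interpolation=cv2.INTER_CUBIC))
cv2.imwrite('pics/g.png',np.hstack(out))
E
```

```text
scene [199.55028681 277.47732503]
side [199.28265041 265.15703979]
```

View pics/g.png

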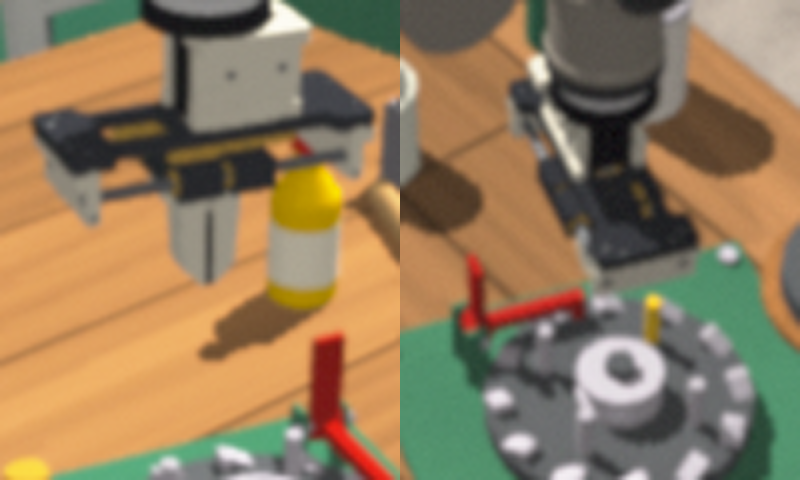

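```bash
python3 - <<'E'
from h import *
import json
c={k:np.array(v) for k,v in json.load(open('w1.json')).items()}
p=np.array([plane(c,q,88)[:2] for q in((208.5,117),(218,243),(338,243),(340,117.5))])
a=p.mean(0);print(p.round(1),a.round(1),np.hypot(*(p-a).T).round(1),np.degrees(np.arctan2(*(p-a).T[::-1])).round(1))
t=[plane(c,q,131)[:2] for q in((123,318),(156,318))];print('tab',np.round(t,1),np.mean(t,0)-a)
n=[plane(c,q,67)[:2] for q in((152,175),(176,172))];print('nose end',np.round(n,1),np.mean(n,0)-a)
print('nut',plane(c,(277,181),82))
y=-0.325
for y in(-.36,-.34,-.325,-.31):
    M=np.array([[np.cos(y),-np.sin(y)],[np.sin(y),np.cos(y)]]);print(y,a+M@[-85,92],a+M@[5,92])
E
```

```text
[[668.6  77.7]
 [582.5 106.6]
 [553.2  21.1]
 [638.8  -8.5]] [610.8  49.2] [64.5 64.  64.1 64.1] [  26.2  116.2 -154.   -64.1]
tab [[562.6 173.4]
 [555.4 152.4]] [-51.77026352 113.64429556]
nose end [[645.4 140.4]
 [641.5 122.1]] [32.67574748 82.03652119]
nut [611.28298757  49.063537    82.        ]
-0.36 [563.6342571  165.26231546] [647.86497123 133.55763446]
-0.34 [561.32292356 164.29632991] [646.17084345 134.28249162]
-0.325 [559.6023542  163.54161148] [644.89091958 134.80382075]
-0.31 [557.89329876 162.76117038] [643.60332005 135.3058931 ]
```

>>> jog_arm([
  {"xyz": [-0.05, -0.38, 0], "spin": 0},
  {"xyz": [-0.05, -0.38, 0], "spin": 0},
  {"xyz": [-0.05, -0.38, 0], "spin": 0},
  {"xyz": [-0.04, -0.39, 0], "spin": 0},
  {"xyz": [0, 0, 0], "spin": 0},
  {"xyz": [0, 0, 0.37], "spin": 0},
  {"xyz": [0, 0, 0.37], "spin": 0},
  {"xyz": [0, 0, 0.37], "spin": 0},
  {"xyz": [0, 0, 0.37], "spin": 0},
  {"xyz": [0, 0, 0], "spin": 0},
])

```text
time: 4.0
tool_pos: [593.2, 150.3, 106.0]
tcp_rot: [3.139, 0.005, -0.327]
contact_force: [0.7, -0.4, 0.4]
grip_width: 0.4
finger_force: 0.0
```

>>> jog_arm([
  {"xyz": [-0.06, 0, 0], "spin": 0},
  {"xyz": [-0.06, 0, 0], "spin": 0},
  {"xyz": [-0.06, 0, 0], "spin": 0},
  {"xyz": [-0.06, 0, 0], "spin": 0},
  {"xyz": [-0.06, 0, 0], "spin": 0},
  {"xyz": [-0.06, 0, 0], "spin": 0},
  {"xyz": [-0.06, 0, 0], "spin": 0},
  {"xyz": [-0.06, 0, 0], "spin": 0},
  {"xyz": [-0.06, 0, 0], "spin": 0},
  {"xyz": [0, 0, 0], "spin": 0},
])

```text
time: 5.25
tool_pos: [553.5, 165.6, 108.2]
tcp_rot: [3.141, 0.001, -0.327]
contact_force: [1.1, -1.1, -1.6]
grip_width: 0.4
finger_force: 0.5
```

>>> jog_arm([
  {"xyz": [-0.04, 0, 0], "spin": 0},
  {"xyz": [-0.04, 0, 0], "spin": 0},
  {"xyz": [-0.03, 0, 0], "spin": 0},
  {"xyz": [0, 0, 0], "spin": 0},
  {"xyz": [0, 0, 0], "spin": 0},
  {"xyz": [0, 0, 0], "spin": 0},
  {"xyz": [0, 0, 0], "spin": 0},
  {"xyz": [0, 0, 0], "spin": 0},
  {"xyz": [0, 0, 0], "spin": 0},
  {"xyz": [0, 0, 0], "spin": 0},
])

```text
time: 6.5
tool_pos: [545.6, 168.2, 108.3]
tcp_rot: [3.141, 0.0, -0.327]
contact_force: [1.2, -0.4, 0.6]
grip_width: 0.7
finger_force: 0.5
```

```bash
python3 - <<'E'
from h import *
from plant import bot
P=[600,140,90];out=[]
a=np.array([610.8,49.2]);y=-.322;M=np.array([[np.cos(y),-np.sin(y)],[np.sin(y),np.cos(y)]])
for n in('scene','side'):
    c=bot.get_calibration(n);im=bot.capture(n);u,v=proj(c,P).astype(int)
    for th in(0,.3,.4,.5,.6):
        e=M@[-85+90*np.cos(th)-0*6,92]+a; print(n,th,((proj(c,[*e,61+90*np.sin(th)])-[u-50,v-50])*4).round())
    out.append(cv2.resize(im[v-50:v+50,u-50:u+50],None,fx=4,fy=4,interpolation=cv2.INTER_CUBIC))
cv2.imwrite('pics/g2.png',np.hstack(out))
E
```

```text
scene 0 [244. 270.]
scene 0.3 [244. 233.]
scene 0.4 [242. 220.]
scene 0.5 [240. 206.]
scene 0.6 [237. 193.]
side 0 [250. 205.]
side 0.3 [245. 184.]
side 0.4 [242. 177.]
side 0.5 [237. 171.]
side 0.6 [232. 166.]
```

View pics/g2.png

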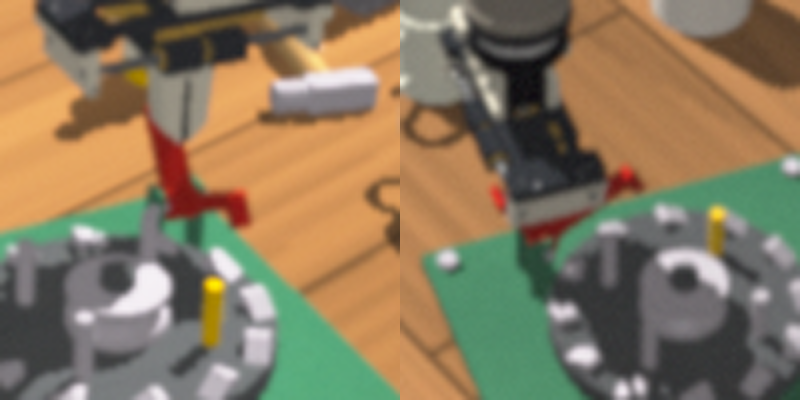

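>>> jog_arm([
  {"xyz": [0.15, 0, 0], "spin": 0},
  {"xyz": [0.15, 0, 0], "spin": 0},
  {"xyz": [0, 0, -0.35], "spin": 0},
  {"xyz": [0, 0, -0.35], "spin": 0},
  {"xyz": [0, 0, -0.35], "spin": 0},
  {"xyz": [0, 0, 0], "spin": 0.87},
  {"xyz": [0, 0, 0], "spin": 0.87},
  {"xyz": [0, 0, 0], "spin": 0.87},
  {"xyz": [0, 0, 0], "spin": 0.87},
  {"xyz": [0, 0, 0], "spin": 0.87},
])

```text
time: 7.85
tool_pos: [569.1, 160.1, 192.1]
tcp_rot: [3.141, 0.0, -0.765]
contact_force: [-0.2, -0.3, 0.4]
grip_width: 0.5
finger_force: 0.0
```

>>> jog_arm([
  {"xyz": [0, 0, 0], "spin": 0.85},
  {"xyz": [0.2, 0.325, 0], "spin": 0},
  {"xyz": [0.2, 0.325, 0], "spin": 0},
  {"xyz": [0.2, 0.325, 0], "spin": 0},
  {"xyz": [0.2, 0.325, 0], "spin": 0},
  {"xyz": [0, 0, 0.35], "spin": 0},
  {"xyz": [0, 0, 0.35], "spin": 0},
  {"xyz": [0, 0, 0], "spin": 0},
  {"xyz": [0, 0, 0], "spin": 0},
  {"xyz": [0, 0, 0], "spin": 0},
])

```text
time: 9.1
tool_pos: [533.8, 43.6, 137.5]
tcp_rot: [-3.14, -0.002, -0.847]
contact_force: [-0.4, -0.4, -0.1]
grip_width: 0.1
finger_force: 0.0
```

>>> jog_arm([
  {"xyz": [0, 0, 0.31], "spin": 0},
  {"xyz": [0, 0, 0.31], "spin": 0},
  {"xyz": [0, 0, 0.32], "spin": 0},
  {"xyz": [0, 0, 0], "spin": 0},
  {"xyz": [0.09, 0, 0], "spin": 0},
  {"xyz": [0.09, 0, 0], "spin": 0},
  {"xyz": [0.09, 0, 0], "spin": 0},
  {"xyz": [0.05, 0, 0], "spin": 0},
  {"xyz": [0.05, 0, 0], "spin": 0},
  {"xyz": [0, 0, 0], "spin": 0},
])

```text
time: 10.35
tool_pos: [551.8, 21.0, 61.5]
tcp_rot: [3.14, 0.001, -0.848]
contact_force: [-4.3, -0.0, 0.4]
grip_width: 0.7
finger_force: 1.5
```

>>> jog_arm([
  {"xyz": [0.05, 0, 0], "spin": 0},
  {"xyz": [0.05, 0, 0], "spin": 0},
  {"xyz": [0.05, 0, 0], "spin": 0},
  {"xyz": [0, 0, 0], "spin": 0},
  {"xyz": [0, 0, 0], "spin": 0},
  {"xyz": [0, 0, 0], "spin": 0},
  {"xyz": [0, 0, 0], "spin": 0},
  {"xyz": [0, 0, 0], "spin": 0},
  {"xyz": [0, 0, 0], "spin": 0},
  {"xyz": [0, 0, 0], "spin": 0},
])

```text
time: 11.6
tool_pos: [560.6, 12.5, 61.2]
tcp_rot: [-3.141, -0.0, -0.847]
contact_force: [-1.8, 1.3, 1.2]
grip_width: 0.3
finger_force: 0.8
```

```bash
cat > wheel.py <<'E'
from h import *
from plant import bot
o=bot.get_obs();c=bot.get_calibration('wrist');im=bot.capture('wrist');print(o['time'],o['tool_pos'])
import sys;cv2.imwrite(sys.argv[1],im)
a=np.array([610.8,49.2])
for n in('wrist','scene','side'):
    if n!='wrist': c=bot.get_calibration(n);im=bot.capture(n)
    hsv=cv2.cvtColor(im,cv2.COLOR_BGR2HSV);m=cv2.inRange(hsv,(20,150,90),(32,255,255))
    for k in cv2.findContours(m,0,2)[0]:
        k=k[:,0].astype(float)
        # yellow contour's top point: highest z end of the pin
        q=[plane(c,p,88)[:2]-a for p in k]
        r=np.hypot(*np.mean(q,0))
        if 30<r<90 and len(k)>4:
            if n=='wrist': print(n,'box',k.min(0),k.max(0))
            else:
                t=np.array([k[k[:,1]<k[:,1].min()+2][:,0].mean(),k[:,1].min()+1.5])
                d=plane(c,t,88)[:2]-a; print(n,t,np.hypot(*d),'wheel',np.arctan2(d[1],d[0])-np.pi/4+.322)
E
python3 wheel.py pics/w2.png
```

```text
11.6 [560.63014234  12.51135425  61.24240594]
wrist box [  0. 286.] [ 62. 325.]
scene [362.5 258.5] 62.03988029614346 wheel 0.38722294484534364
```

View pics/w2.png

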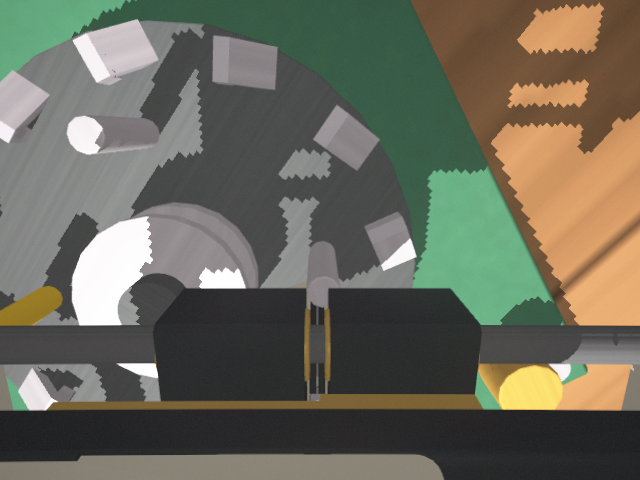

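```bash
python3 - <<'E'
from h import *
from plant import bot
c=bot.get_calibration('wrist');a=np.array([610.8,49.2])
for p,s in(((86,135),-64.1),((320,291),-154)):
    d=plane(c,p,88)[:2]-a;print(np.hypot(*d),np.radians(np.degrees(np.arctan2(d[1],d[0]))-s))
E
```

```text
63.88094985280147 0.4437513966891332
62.6502431206191 0.443709760961703
```

>>> jog_arm([
  {"xyz": [0.03, 0, 0], "spin": 0},
  {"xyz": [0.03, 0, 0], "spin": 0},
  {"xyz": [0, 0, 0], "spin": 0},
  {"xyz": [0, 0, 0], "spin": 0},
  {"xyz": [0, 0, 0], "spin": 0},
  {"xyz": [0, 0, 0], "spin": 0},
  {"xyz": [-0.1, 0, 0], "spin": 0},
  {"xyz": [-0.1, 0, 0], "spin": 0},
  {"xyz": [0, 0, 0], "spin": 0},
  {"xyz": [0, 0, 0], "spin": 0},
])

```text
time: 13.0
tool_pos: [553.1, 21.0, 61.2]
tcp_rot: [-3.141, -0.0, -0.847]
contact_force: [-0.3, 0.1, 0.9]
grip_width: 0.1
finger_force: 0.0
```

```bash
python3 - <<'E'
from h import *
from plant import bot
c=bot.get_calibration('wrist');a=np.array([610.8,49.2]);im=bot.capture('wrist');print(bot.get_obs()['tool_pos'])
for s in(-64.1+30,-154+30):
    P=[*(a+64*np.array([np.cos(np.radians(s)),np.sin(np.radians(s))])),88];p=proj(c,P)
    x,y=(p-30).astype(int);x=max(x,0);y=max(y,0);cr=cv2.cvtColor(im[y:y+60,x:x+60],cv2.COLOR_BGR2GRAY)
    cv2.imwrite(f'pics/p{int(-s)}.png',cv2.resize(cr,None,fx=5,fy=5));print(p,x,y)
a1,b1=[cv2.imread(f'pics/p{k}.png') for k in(34,124)];h=min(len(a1),len(b1));cv2.imwrite('pics/pp.png',np.hstack([a1[:h],b1[:h]]));print(a1.shape,b1.shape)
E
```

```text
[553.18684086  20.83391658  61.20140543]
[63.93320621 99.50400024] 33 69
[320.76302257 245.07112882] 290 215
(300, 300, 3) (300, 300, 3)
```

View pics/pp.png

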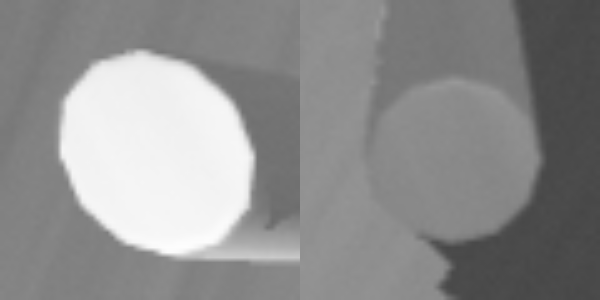

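>>> jog_arm([
  {"xyz": [0, 0, -0.375], "spin": 0},
  {"xyz": [0, 0, -0.375], "spin": 0},
  {"xyz": [0, 0, -0.375], "spin": 0},
  {"xyz": [0, 0, 0], "spin": 0},
  {"xyz": [-0.16, -0.4, 0], "spin": 0},
  {"xyz": [-0.16, -0.4, 0], "spin": 0},
  {"xyz": [-0.16, -0.4, 0], "spin": 0},
  {"xyz": [-0.155, -0.41, 0], "spin": 0},
  {"xyz": [0, 0, 0], "spin": 0},
  {"xyz": [0, 0, 0], "spin": 0},
])

```text
time: 14.3
tool_pos: [615.2, 143.7, 149.9]
tcp_rot: [3.14, 0.001, -0.847]
contact_force: [-0.4, -0.2, -0.4]
grip_width: 0.3
finger_force: 0.0
```

>>> jog_arm([
  {"xyz": [0, 0, 0.2], "spin": 0},
  {"xyz": [0, 0, 0.2], "spin": 0},
  {"xyz": [0, 0, 0.1], "spin": 0},
  {"xyz": [0, 0, 0.1], "spin": 0},
  {"xyz": [0, 0, 0.1], "spin": 0},
  {"xyz": [0, 0, 0.1], "spin": 0},
  {"xyz": [0, 0, 0.1], "spin": 0},
  {"xyz": [0, 0, 0.05], "spin": 0},
  {"xyz": [0, 0, 0.05], "spin": 0},
  {"xyz": [0, 0, 0], "spin": 0},
])

```text
time: 15.55
tool_pos: [615.5, 144.2, 70.6]
tcp_rot: [3.141, 0.001, -0.847]
contact_force: [0.6, 0.4, -1.1]
grip_width: 0.3
finger_force: 0.0
```

>>> jog_arm([
  {"xyz": [0, 0, 0.015], "spin": 0},
  {"xyz": [0, 0, 0.015], "spin": 0},
  {"xyz": [0, 0, 0.01], "spin": 0},
  {"xyz": [0, 0, 0], "spin": 0},
  {"xyz": [0, 0, 0], "spin": 0},
  {"xyz": [0, 0, 0], "spin": 0},
  {"xyz": [0, 0, 0], "spin": 0},
  {"xyz": [0, 0, 0], "spin": 0},
  {"xyz": [0, 0, 0], "spin": 0},
  {"xyz": [0, 0, 0], "spin": 0},
])

```text
time: 16.8
tool_pos: [615.9, 144.2, 67.8]
tcp_rot: [3.142, -0.0, -0.847]
contact_force: [-0.4, -0.1, -0.1]
grip_width: 0.3
finger_force: 0.0
```

>>> jog_arm([
  {"xyz": [0, 0, 0.01], "spin": 0},
  {"xyz": [0, 0, 0.01], "spin": 0},
  {"xyz": [0, 0, 0], "spin": 0},
  {"xyz": [0, 0, 0], "spin": 0},
  {"xyz": [0, 0, 0], "spin": 0},
  {"xyz": [0, 0, 0], "spin": 0},
  {"xyz": [0, 0, 0], "spin": 0},
  {"xyz": [0, 0, 0], "spin": 0},
  {"xyz": [0, 0, 0], "spin": 0},
  {"xyz": [0, 0, 0], "spin": 0},
])

```text
time: 18.05
tool_pos: [616.0, 144.2, 67.1]
tcp_rot: [-3.141, -0.0, -0.847]
contact_force: [-1.4, -0.0, 6.1]
grip_width: 0.6
finger_force: 2.9
```

>>> jog_arm([
  {"xyz": [0, 0, 0.01], "spin": 0},
  {"xyz": [0, 0, 0.01], "spin": 0},
  {"xyz": [0, 0, 0], "spin": 0},
  {"xyz": [0, 0, 0], "spin": 0},
  {"xyz": [0, 0, 0], "spin": 0},
  {"xyz": [0, 0, 0], "spin": 0},
  {"xyz": [0, 0, 0], "spin": 0},
  {"xyz": [0, 0, 0], "spin": 0},
  {"xyz": [0, 0, 0], "spin": 0},
  {"xyz": [0, 0, 0], "spin": 0},
])

```text
time: 19.3
tool_pos: [616.1, 144.2, 66.8]
tcp_rot: [-3.141, -0.001, -0.847]
contact_force: [-4.7, -1.3, 14.5]
grip_width: 0.3
finger_force: 6.9
```

>>> jog_arm([
  {"xyz": [0, 0, -0.3], "spin": 0},
  {"xyz": [0, 0, -0.4], "spin": 0},
  {"xyz": [0, 0, -0.4], "spin": 0},
  {"xyz": [0, 0, -0.4], "spin": 0},
  {"xyz": [0, 0, -0.4], "spin": 0},
  {"xyz": [-0.4, 0.4, 0], "spin": 0},
  {"xyz": [-0.4, 0.4, 0], "spin": 0},
  {"xyz": [-0.4, 0.4, 0], "spin": 0},
  {"xyz": [0, 0, 0], "spin": 0},
  {"xyz": [0, 0, 0], "spin": 0},
])

```text
time: 20.55
tool_pos: [481.3, 152.7, 217.2]
tcp_rot: [-3.14, -0.001, -0.847]
contact_force: [0.2, -0.6, 0.2]
grip_width: 0.3
finger_force: 0.0
```

```bash
python3 - <<'E'
from h import *
from plant import bot
P=[620,90,70];out=[]
a=np.array([610.8,49.2]);y=-.322;M=np.array([[np.cos(y),-np.sin(y)],[np.sin(y),np.cos(y)]])
for n in('scene','side'):
    c=bot.get_calibration(n);im=bot.capture(n);u,v=proj(c,P).astype(int)
    for Q in([-85,92,131],[5,92,61],[64*np.cos(1.309),64*np.sin(1.309),88]): print(n,((proj(c,[*(M@Q[:2]+a),Q[2]])-[u-50,v-50])*4).round())
    out.append(cv2.resize(im[v-50:v+50,u-50:u+50],None,fx=4,fy=4,interpolation=cv2.INTER_CUBIC))
cv2.imwrite('pics/g3.png',np.hstack(out))
E
```

```text
scene [218.  48.]
scene [276. 202.]
scene [247. 187.]
side [ 82. 127.]
side [190. 161.]
side [217. 160.]
```

View pics/g3.png

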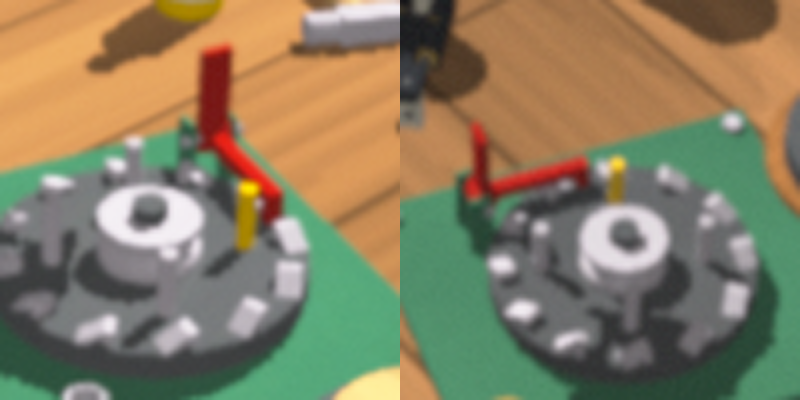

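The picture shows the tab top at (217, 48) and the yellow pin at (248, 187). Both sit where a seated pawl and a wheel one notch back should put them.

```bash
python3 -c "
from plant import bot
print(bot.close_job())"
```

```text
the job is handed in; nothing more can be done
None
```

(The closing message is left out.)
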